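# Strip a stuck mould frame off a cast specimen with alternating mallet taps

### The arm

A 7-joint arm with a two-finger parallel gripper is mounted at the origin on a cart in front of the work surface, level with it; the furniture and walls round the work are solid. World frame = base frame: x ahead of the robot, y to its left, z up, the work surface at z = 0. Lengths are in m, angles in rad, forces in N, time in s.
With the tool pointing down it reaches from about 0.425 to 0.825 m from the base axis. Payload 3.6 kg.
Tool frame: the origin (TCP) lies midway between the tips of the shut fingers; the grasp point (between the pads) lies 19 mm behind it (robot.grasp_offset is the distance from the TCP to the grasp point, in m); z points along the fingers, y is the line along which they close (so a half turn about z gives the same grasp; the last joint's range is limited). The gripper opens to 93 mm and grips with 3 to 60 N. Pads are 15 mm wide; open, the fingers measure 128 mm over their backs; the gripper's body (75 mm by 188 mm) begins 65 mm behind the grasp point.
Start: joints at [1.081, 0.615, -0.013, 1.423, 0.008, 1.103, -0.04], TCP at [0.29, -0.582, 0.219] pointing down, gripper open.
Joint ranges: [-3.12, 3.12], [-0.3, 2.06], [-1.34, 1.32], [0.26, 2.42], [-1.36, 4.5], [0.01, 1.98], [-2.84, 2.84]. Speed limits (rad/s): [2.79, 2.79, 3.14, 3.14, 3.14, 3.14, 3.14].

### API

Orientations are given as [roll, pitch, yaw] about the fixed x, y, z axes, in that order (R = Rz(yaw) Ry(pitch) Rx(roll)).
In Python, from station import robot gives the robot as it stands. The module is installed in compiled form; this text tells all that it offers.
- The arm moves only by the shell command python3 -m handwheel 'ROWS' [OPENING] [FORCE]. ROWS is JSON, a list that holds one entry, the list of rows, each a list of 6 numbers: the shift along the tool's x, y, z scaled (see below), then the turn, a rotation vector about the tool's x, y, z scaled (see below). In form: [[[tx, ty, tz, wx, wy, wz], ...]]. A call has 1 to 12 rows; each row shifts and turns the commanded pose from where the row before left it, along the tool's axes as they then stand; what a row does not reach is not made up. The controller multiplies each number of a shift by 25 cm and each number of a turn by pi/4 rad. A row lasts 1/12 s, in which the tool goes at most 41.7 mm and 7.16 degrees, less where a joint would pass 70% of its speed; a pose out of reach is approached as far as the arm can. A call with a number of a shift or a turn outside -1 to 1 is refused whole. A call with a gripper value outside its range is refused whole. OPENING is the finger opening in mm, from 0 to 93, set as the call begins (- or left out, the last holds). The fingers move at their own pace and stop on an object; FORCE is the grip in N (left out, the last holds). Time passes only in rows, so rows that do not move let the fingers close. It gives the time, the measured TCP pose, the force, the opening and the grip force at its end, in the units of the state.
- robot.read_state(): the state, without advancing time (a new reading comes with each control period).
- robot.get_image(name): name is "scene" or "side" or "wrist"; returns a dict with "img" (420x560x3 uint8, red, green, blue), "depth" (420x560 float32, m along the optical axis (not along the pixel's ray), 0 where there is no reading), "vertical_fov" (degrees; the focal length in pixels is half the picture's height over the tangent of half this angle, whatever the lens; pixels are square), "cx", "cy" (the principal point, pixels), "k1" (the pictures are not rectified: a ray, as slopes to the right and down, at radius r is drawn at 1 + k1 r^2 times it, then the intrinsics apply), "view" (4x4, takes a point from world to camera coordinates); the wrist camera has in their place "hand_eye" (4x4, takes a point from camera to tool coordinates, whose origin is the TCP and whose axes are the flange's). Camera axes: x right, y up, looking along -z (the intrinsics and any distortion apply to the point x, -y, -z); pixel columns grow to the right and rows downward; lengths in m; the calibration is good to about 2 mm. A picture is of the moment at which its call begins: read the wrist's pose just before it.
- robot.close_job(): hands the job in; it is judged then, once.
The state is a dict: "time": time; "joints": joint angles; "dq": joint speeds; "effort": joint torques, N m; "ee_pos": TCP position; "orientation": TCP orientation; "ft_force": force on the tool from outside, world axes, zero at the start; "torque": the same for the moment, N m; "grip_width": finger opening in m; "finger_force": force on a finger pad.
Only numpy, scipy, OpenCV 4.12 (cv2) and the standard library are available. Lean on these libraries where they do the work, as an engineer would, in place of code of your own. Each camera call takes 0.05 s, during which the arm holds its last target. There are 200 camera calls.

### The job

The aluminium mould frame has stuck round the amber cast specimen. Take the mallet out of its rest and tap the frame's two ears down lightly with its face, first one and then the other in small steps so that the frame never cocks by more than about 2.5 degrees, until each ear is felt to stop hard on its brass stud. Never tap harder than 25 N or touch the specimen, leave everything else alone, and stand the mallet back in its rest, face down.

Things in the scene. Friction and masses are not known exactly. Their poses are not given: they have to be found in the camera images.
- mould_base: dark steel base plate of the fixture, fixed, 100 x 190 x 14 mm, origin at the centre of its underside, z up; its long side and the frame's two ears lie along its y axis. Pushing rules for the frame: see the frame and its ears
- specimen: amber resin cylinder with a steel chip in its top face, 49 mm diameter, 32 mm high, fixed upright on the middle of the base; origin at the centre of its underside, 14 mm above the underside of the base. Not to be touched by tool or gripper (more than 3 N harms its face)
- mould_frame: aluminium ring, 72 mm outside, 16 mm high, round the specimen, with a flat ear on its +y (left) and -y (right) side; origin on the axis 8 mm below its top, z up. It slides down and rocks about its x axis, stays where it is left. A push on one ear lowers that ear only; the other stays. Its tilt must stay under 0.045 rad (ears 4.7 mm apart in height); it may start tilted by 0.022 either way
- ear_left (a point): centre of the top of the ear on the +y side, the point to tap: a flat 34 x 38 mm pad 10 mm thick with a grey disc, 52 mm from the axis. On its stud it is 37 mm above the base's underside; it starts 6 to 11 mm higher. An ear gives way at about 8 N and resists with about 1.2 N more per mm/s (10 mm/s takes 20 N; 25 N is the limit), so push slowly
- ear_right (a point): the same point of the ear on the base's -y side, with the same measures
- stud_left: fixed brass stop stud, 10 mm diameter, 13 mm high, on the base straight under the left ear; origin at its foot, 14 mm above the base's underside. A hard stop: the force rises at once when the ear meets it. Feel for that: press the ear slowly until the push reaches 14 to 20 N without moving it; lowering the ear only by its measured height does not make sure that it is home
- stud_right: the same stud under the right ear
- mallet_grip (a point): middle of the mallet's upright wooden handle, the place to grip: 22 x 22 mm, sides along this point's x and y, from 57 mm under this point to 35 mm above it. Below is the white round head (32 mm diameter, 50 mm high); its slightly domed underside, 105 mm below this point, is the striking face. 140 mm tall, about 0.18 kg, standing face down in its rest
- mallet: the mallet; origin at the lowest point, the middle of its striking face, z up along the handle
- mallet_rest: fixed grey block, 85 x 85 x 32 mm, with a round upright socket of 37 mm diameter in its middle, chamfered, 26 mm deep (floor 6 mm above the underside), in which the mallet's head stands; origin at the centre of its underside
- vial_red: small vial with a red cap, bystander, 21 x 50 mm, origin at its foot
- vial_blue: small vial with a blue cap, bystander, 21 x 50 mm, origin at its foot
- timer: white bench timer, bystander, 62 x 62 x 18 mm, origin at its underside
- weigh_boat: white plastic weighing boat, bystander, 70 x 70 x 15 mm, origin at its underside
- brass_weight: brass calibration weight with a knob, bystander, 29 x 29 x 50 mm, origin at its foot
- pen: marker pen, bystander, 14 x 131 x 15 mm, origin at its underside
- jar_low: white jar, bystander, 69 x 69 x 147 mm, origin at its foot
There are look-alikes about, which are no part of the job. Of the things like the mallet, leave any that is red; of the rest the larger one is meant.

How it is judged:
On the way, in this order (a step that is already met when the one before it is completed fails the run):
1. the mallet is lifted out of its rest while the frame is still stuck high (z of mallet in the frame of mallet_rest above 0.04 m and not (z of each of ear_left, ear_right in the frame of mould_base below 0.0385 m)), for 0.1 s.
2. both ears are down and one of them is being driven against its stop stud (1.5 N or more on the stud) (z of each of ear_left, ear_right in the frame of mould_base below 0.0385 m and (contact force between mould_frame and stud_left above 1.5 N or contact force between mould_frame and stud_right above 1.5 N)), for 0.02 s.
At the end, for the whole second after the job is handed in: both ears of the mould frame are down, tops within 1.5 mm of home (37 mm above the base's underside); the mallet stands at rest face down in its rest, within 6 mm of the socket's centre, on its floor to within 4 mm and within 0.12 rad of upright (z of each of ear_left, ear_right in the frame of mould_base below 0.0385 m and horizontal distance between mallet and mallet_rest below 0.006 m and z of mallet in the frame of mallet_rest below 0.01 m and angle between mallet's own z axis and vertical below 0.12 rad and linear speed of mallet below 0.02 m/s); the robot touches nothing.
It fails at once if the mallet presses on the frame with more than 25 N (contact force between mallet and mould_frame above 25 N).
It fails at once if the frame is cocked by more than 0.045 rad (about 2.5 degrees) (angle between mould_frame's own z axis and vertical above 0.045 rad).
It fails at once if the specimen is struck with more than 3 N (contact force between specimen and anything else above 3 N).
It fails at once if the gripper or arm pushes the frame itself (contact force between any of the fingers, the arm and mould_frame above 1 N).
It fails at once if a bystander is moved by more than 20 mm (distance of any of vial_red, vial_blue, timer, weigh_boat, brass_weight, pen, jar_low from where it was at the start of the episode above 0.02 m).
It also fails if it takes over 72 s, if anything falls off the work surface, if the arm or the gripper's body presses on something with over 40 N, if the wrist force passes 120 N, or if a joint passes its speed limit or range.

## Working session

There is one attempt and no reset: what is moved stays moved. The work goes in short steps, Python scripts to look and compute and a shell command to move; the robot and the scene stay as the last step left them, time stands still between calls to the robot, and variables do not carry over. Pictures are saved under pics/ and viewed, at most 10 in all, crops included, and the job is handed in when it is done.

```bash
mkdir -p pics
cat > h.py <<'E'
import numpy as np, cv2
from scipy.spatial.transform import Rotation as R
from station import robot
def K(d):
    f=d["img"].shape[0]/2/np.tan(np.radians(d["vertical_fov"])/2)
    return f
def c2w(d,st=None):
    if "view" in d: return np.linalg.inv(np.array(d["view"]))
    T=np.eye(4);T[:3,:3]=R.from_euler("xyz",st["orientation"]).as_matrix();T[:3,3]=st["ee_pos"]
    return T@np.array(d["hand_eye"])
def slopes(d,uv):
    f=K(d);uv=np.atleast_2d(np.array(uv,float))
    p=(uv-[d["cx"],d["cy"]])/f
    s=p.copy()
    for _ in range(30): s=p/(1+d["k1"]*(s**2).sum(1,keepdims=True))
    return s
def ray(d,uv,T):
    s=slopes(d,uv); v=np.c_[s[:,0],-s[:,1],-np.ones(len(s))]
    return T[:3,3],v@T[:3,:3].T
def onplane(d,uv,z,T):
    o,v=ray(d,uv,T); return o+v*((z-o[2])/v[:,2])[:,None]
def cloud(d,T):
    h,w=d["depth"].shape; vv,uu=np.mgrid[:h,:w]
    o,v=ray(d,np.c_[uu.ravel(),vv.ravel()],T)
    P=o+v*d["depth"].ravel()[:,None]; P[d["depth"].ravel()<=0]=np.nan
    return P.reshape(h,w,3)
def snap(n,fn=None):
    st=robot.read_state(); d=robot.get_image(n); T=c2w(d,st)
    if fn: cv2.imwrite("pics/"+fn,d["img"][:,:,::-1])
    return d,T,st
E
python3 - <<'E'
from h import *
ims=[]
for n in("scene","side"):
    d,T,st=snap(n,n+"0.png"); np.savez(n+"0.npz",T=T,**d)
    print(n,d["vertical_fov"],d["k1"],T[:3,3].round(3),(d["depth"]>0).mean())
print(st)
E
```

```text
scene 46.21423367200094 -0.11828121032514959 [-0.051  1.008  0.81 ] 0.9499447278911565
side 45.62905491999312 -0.08890852422121213 [0.107 1.029 0.545] 0.945625
{'time': 0.05, 'joints': array([ 1.08152799,  0.61589995, -0.01266538,  1.42484213,  0.00811437,
        1.10340725, -0.04040652]), 'dq': array([-1.90464347e-03, -1.56889411e-03,  1.82706211e-04, -1.40282561e-03,
       -3.14259271e-05, -1.59058198e-03,  1.40207583e-03]), 'effort': array([ 7.42510019e-04, -4.60483789e+01,  2.10055648e-01, -1.66452956e+01,
       -6.13492867e-02,  1.66886521e-02,  1.03829414e-04]), 'ee_pos': array([ 0.28986229, -0.5809284 ,  0.21751236]), 'orientation': array([-3.13908614e+00,  1.95821172e-05,  4.62874479e-01]), 'ft_force': array([0.42646126, 0.11654253, 0.07872046]), 'torque': array([-0.00999456, -0.03937682,  0.02170374]), 'finger_force': 0.0, 'grip_width': 0.09333189231991912}
```

View pics/scene0.png

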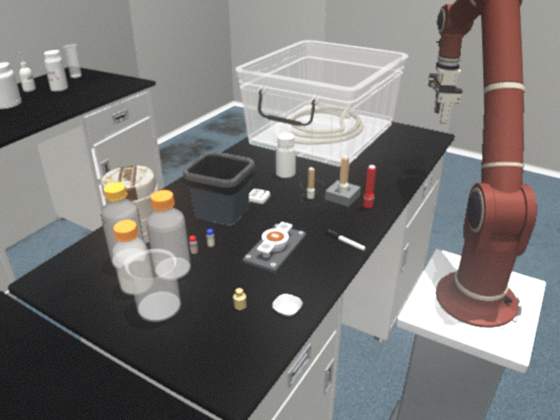

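View pics/side0.png

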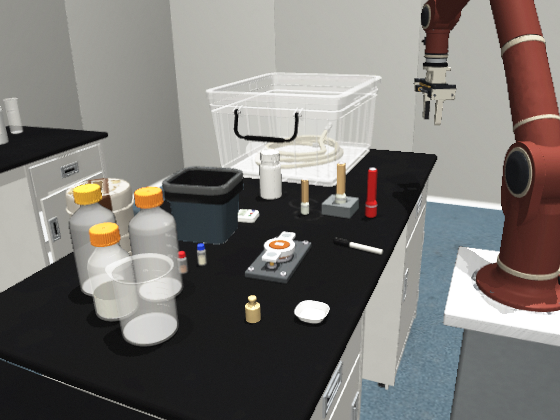

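The scene view shows three mallet-like things: a small tan one at (311,183), a tan one standing in the grey rest at (344,178), and a red one at (369,187). The one in the rest fits, because it isn't red, it's larger than the other tan one, and it stands in the grey block. The mould fixture is at (275,243). I'll confirm the mallet in a crop and measure.

Run:
```python
from h import *
out=[]
for n,box in(("scene",(280,140,400,220)),("side",(280,150,400,230))):
    d=dict(np.load(n+"0.npz")); T=d["T"]; P=cloud(d,T); im=d["img"]; np.save(n+"P.npy",P)
    x0,y0,x1,y1=box; out.append(cv2.resize(im[y0:y1,x0:x1],None,fx=5,fy=5,interpolation=cv2.INTER_CUBIC)[:, :600])
    hsv=cv2.cvtColor(im,cv2.COLOR_RGB2HSV)
    m=cv2.inRange(hsv,(8,70,90),(25,255,255))
    N,L,S,C=cv2.connectedComponentsWithStats(m)
    for i in range(1,N):
        if S[i,4]>15 and S[i,0]>220:
            p=P[L==i]; p=p[~np.isnan(p[:,0])]
            print(n,"tan",C[i].round(),S[i,4],np.median(p,0).round(3),p.min(0).round(3),p.max(0).round(3))
    # region table objects: cluster by height
    for nm,lo,hi,reg in (("rest",.025,.037,None),("base",.009,.019,None)):
        m=((P[...,2]>lo)&(P[...,2]<hi)).astype(np.uint8)
        N,L,S,C=cv2.connectedComponentsWithStats(m)
        for i in range(1,N):
            if S[i,4]>60:
                p=P[L==i]; r=cv2.minAreaRect((p[:,:2]*1000).astype(np.float32)); print(n,nm,C[i].round(),S[i,4],p.mean(0).round(3),np.round(r[0]),np.round(r[1]),round(r[2],1))
cv2.imwrite("pics/crop.png",cv2.vconcat(out)[:,:,::-1][:800] if 0 else cv2.resize(cv2.vconcat(out),(450,600))[:,:,::-1])
```

```text
scene tan [344. 171.] 185 [ 0.492 -0.271  0.101] [ 0.481 -0.464  0.001] [ 0.558 -0.261  0.145]
scene tan [311. 178.] 110 [ 0.582 -0.219  0.071] [ 0.574 -0.41  -0.004] [ 0.668 -0.211  0.103]
scene tan [275. 236.] 103 [0.532 0.078 0.047] [0.511 0.054 0.042] [0.554 0.099 0.05 ]
scene tan [239. 299.] 230 [0.483 0.317 0.022] [ 0.471  0.255 -0.003] [0.534 0.328 0.05 ]
scene rest [382.  32.] 72 [ 1.266 -2.658  0.032] [ 1273. -2655.] [ 84. 352.] 87.9
scene rest [138.  40.] 85 [ 2.705 -1.556  0.031] [ 2707. -1577.] [ 59. 548.] 2.5
scene rest [422.  37.] 65 [ 0.953 -2.66   0.031] [  959. -2657.] [ 65. 257.] 87.3
scene rest [94. 53.] 63 [ 2.708 -1.145  0.031] [ 2707. -1155.] [ 50. 306.] 2.7
scene rest [539.  55.] 69 [ 0.126 -2.662  0.031] [  125. -2662.] [232.  60.] 3.5
scene rest [378. 130.] 100 [ 0.581 -0.815  0.03 ] [ 580. -821.] [ 17. 306.] 0.8
scene rest [262. 140.] 99 [ 0.937 -0.479  0.031] [ 940. -478.] [143.  25.] 1.3
scene rest [317. 153.] 169 [ 0.693 -0.48   0.031] [ 696. -480.] [ 23. 202.] 89.5
scene rest [342. 190.] 334 [ 0.492 -0.27   0.032] [ 496. -278.] [92. 91.] 89.5
scene rest 
[... 2789 characters left out ...]
[ 475. -258.] [116.  63.] 39.5
side base [247. 214.] 178 [ 0.721 -0.131  0.015] [ 724. -133.] [56. 63.] 11.1
side base [208. 236.] 208 [0.751 0.033 0.014] [748.  22.] [165.  78.] 46.0
side base [357. 245.] 169 [ 0.381 -0.053  0.013] [381. -53.] [ 16. 128.] 83.2
side base [279. 264.] 1046 [0.519 0.108 0.015] [532.  77.] [101. 195.] 3.2
side base [514. 292.] 1251 [0.022 0.055 0.014] [23. 32.] [128. 193.] 55.5
side base [311. 309.] 262 [0.388 0.255 0.014] [385. 261.] [62. 66.] 1.2
side base [107. 316.] 98 [0.744 0.425 0.015] [751. 424.] [57. 13.] 2.5
side base [253. 316.] 74 [0.482 0.32  0.014] [483. 318.] [29. 16.] 30.7
side base [151. 338.] 257 [0.621 0.45  0.014] [628. 441.] [104.  49.] 40.0
```

View pics/crop.png

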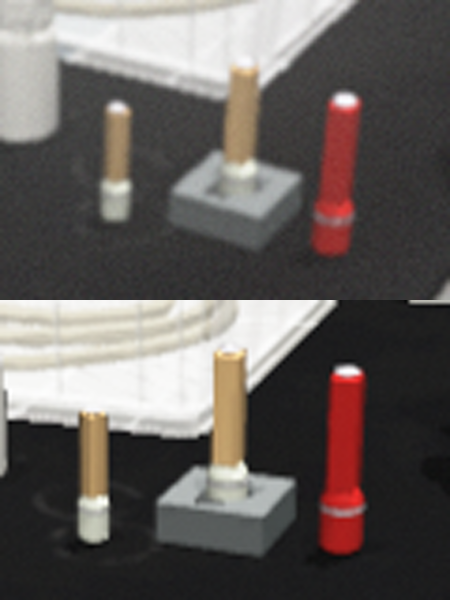

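The crop confirms it: the tan mallet standing in the grey rest is larger than the free tan one, and the third is red. It sits at about (0.492,-0.276), and its top at 0.146 m agrees with the sizes given. The base is at (0.533,0.077) with yaw about 3.3°. I'll go above the mallet now.

```bash
python3 -m handwheel '[[[0.127,-0.073,-0.024,0,0,0],[0.127,-0.073,-0.024,0,0,0],[0.127,-0.073,-0.024,0,0,0],[0.127,-0.073,-0.024,0,0,0],[0.127,-0.073,-0.024,0,0,0],[0.127,-0.073,-0.024,0,0,0],[0.127,-0.073,-0.024,0,0,0],[0.127,-0.073,-0.024,0,0,0],[0.127,-0.073,-0.024,0,0,0],[0.127,-0.073,-0.024,0,0,0]]]' 70 && python3 -m handwheel '[[[0,0,0,0,0,0.1475],[0,0,0,0,0,0.1475],[0,0,0,0,0,0.1475],[0,0,0,0,0,0.1475],[0,0,0,0,0,0],[0,0,0,0,0,0]]]'
python3 - <<'E'
from h import *
d,T,st=snap("wrist","w1.png"); np.savez("w1.npz",T=T,**d)
print(st["ee_pos"],st["orientation"],T.round(3)); P=cloud(d,T); np.save("w1P.npy",P)
hsv=cv2.cvtColor(d["img"],cv2.COLOR_RGB2HSV)
for nm,lo,hi in(("top",.135,.165),("handle",.06,.145),("rest",.027,.037)):
    m=((P[...,2]>lo)&(P[...,2]<hi)).astype(np.uint8)
    N,L,S,C=cv2.connectedComponentsWithStats(m)
    for i in range(1,N):
        if S[i,4]>200:
            p=P[L==i]; r=cv2.minAreaRect((p[:,:2]*1000).astype(np.float32)); print(nm,C[i].round(),S[i,4],p.mean(0).round(4),np.round(r[0],1),np.round(r[1]),round(r[2],1))
E
```

```text
time: 0.93
ee_pos: [0.4932, -0.2748, 0.2786]
orientation: [-3.141, 0.001, 0.463]
ft_force: [1.1, -0.1, 0.1]
grip_width: 0.0699
finger_force: 0.0
time: 1.43
ee_pos: [0.4926, -0.2763, 0.2783]
orientation: [-3.141, 0.001, 0.003]
ft_force: [-0.0, -0.1, -0.5]
grip_width: 0.07
finger_force: 0.0
[ 0.49260938 -0.27625295  0.27827132] [-3.14125187e+00  9.71866719e-04  2.64781138e-03] [[ 0.003  0.956  0.294  0.575]
 [-1.     0.003 -0.    -0.276]
 [-0.001 -0.294  0.956  0.445]
 [ 0.     0.     0.     1.   ]]
top [504.  58.] 2333 [ 0.624  -0.4727  0.1506] [ 623.7 -468.7] [ 14. 100.] 89.9
top [281. 198.] 495 [ 0.4971 -0.2802  0.1466] [ 495.7 -280.4] [22. 22.] 89.8
top [270. 279.] 370 [ 0.4044 -0.2697  0.1411] [ 402.4 -269.7] [21. 22.] 89.5
handle [480.  61.] 5214 [ 0.628  -0.4776  0.1063] [ 629.1 -474.5] [132.  30.] 7.4
handle [230. 105.] 336 [ 0.5849 -0.2271  0.1007] [ 585.3 -225.4] [17. 16.] 55.3
handle [281. 183.] 331 [ 0.5054 -0.2807  0.1125] [ 502.7 -282.3] [23. 11.] 66.7
handle [271. 267.] 854 [ 0.4089 -0.2698  0.1184] [ 402.8 -269.4] [22. 22.] 87.1
rest [449.  29.] 447 [ 0.6753 -0.4808  0.0298] [ 673.4 -479.3] [67.  9.] 0.2
rest [442.  79.] 241 [ 0.6195 -0.4797  0.0301] [ 616.7 -477.8] [40. 12.] 1.0
rest [280. 173.] 3093 [ 0.501  -0.2799  0.0328] [ 495.  -280.4] [85. 86.] 88.3
```

View pics/w1.png

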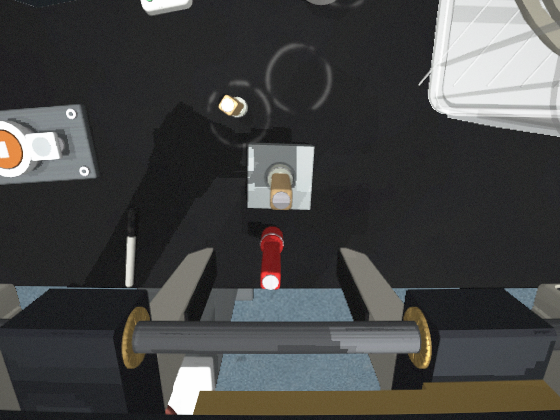

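The wrist view shows the mallet at (281,198) in its rest at (280,175), with the red one at (270,280) clear of the gripper. The handle is at (0.496,-0.280) with yaw about 0. I'll descend and grip.

```bash
python3 -m handwheel '[[[0.006,0.01,0.074,0,0,0],[0,0,0.074,0,0,0],[0,0,0.074,0,0,0],[0,0,0.074,0,0,0],[0,0,0.074,0,0,0],[0,0,0.074,0,0,0],[0,0,0.074,0,0,0],[0,0,0.074,0,0,0],[0,0,0.074,0,0,0],[0,0,0.074,0,0,0],[0,0,0,0,0,0]]]' 50 && python3 -m handwheel '[[[0,0,0,0,0,0],[0,0,0,0,0,0],[0,0,0,0,0,0],[0,0,0,0,0,0],[0,0,0,0,0,0],[0,0,0,0,0,0],[0,0,0,0,0,0],[0,0,0,0,0,0]]]' 10 40
```

```text
time: 2.4
ee_pos: [0.4918, -0.2777, 0.0902]
orientation: [-3.138, 0.007, 0.001]
ft_force: [-0.1, -0.1, -1.2]
grip_width: 0.0496
finger_force: 0.0
time: 3.07
ee_pos: [0.4949, -0.2795, 0.0947]
orientation: [3.141, -0.002, -0.0]
ft_force: [0.0, 0.1, 6.5]
grip_width: 0.022
finger_force: 39.9
```

```bash
python3 -m handwheel '[[[0,0,-0.02,0,0,0],[0,0,-0.05,0,0,0],[0,0,-0.08,0,0,0],[0,0,-0.08,0,0,0],[0,0,-0.08,0,0,0],[0,0,-0.08,0,0,0],[0,0,-0.05,0,0,0],[0,0,0,0,0,0],[0,0,0,0,0,0],[0,0,0,0,0,0]]]'
python3 - <<'E'
from h import *
out=[]
for n in("scene","side","wrist"):
    d,T,st=snap(n,n+"1.png"); np.savez(n+"1.npz",T=T,**d); P=cloud(d,T)
    B=np.array([.533,.0765]);a=np.radians(3.3);X=np.array([np.cos(a),np.sin(a)]);Y=np.array([-X[1],X[0]])
    q=np.stack([(P[...,:2]-B)@X,(P[...,:2]-B)@Y,P[...,2]],-1)
    for nm,s in(("L",1),("R",-1)):
        m=(abs(q[...,0])<.015)&(abs(s*q[...,1]-.058)<.012)&(q[...,2]>.03)&(q[...,2]<.06)
        print(n,nm,m.sum(),np.nanmedian(q[m],0).round(4) if m.any() else "")
    m=(q[...,2]>.008)&(q[...,2]<.02)&(abs(q[...,1])<.11)&(abs(q[...,0])<.07)
    if m.sum()>50:
        r=cv2.minAreaRect((P[m][:,:2]*1000).astype(np.float32)); print(n,"base",np.round(r[0],1),np.round(r[1]),round(r[2],2))
    m=(q[...,2]>.03)&(q[...,2]<.06)&(abs(q[...,1])<.09)&(abs(q[...,0])<.05)
    if m.sum()>50:
        r=cv2.minAreaRect((P[m][:,:2]*1000).astype(np.float32)); print(n,"frame",np.round(r[0],1),np.round(r[1]),round(r[2],2))
print(st["ee_pos"],st["orientation"],st["ft_force"],st["torque"])
E
```

```text
time: 3.9
ee_pos: [0.4933, -0.2783, 0.2022]
orientation: [-3.14, 0.003, -0.0]
ft_force: [-0.2, -0.2, -2.2]
grip_width: 0.0219
finger_force: 39.9
scene L 87 [-0.002   0.0607  0.0444]
scene R 56 [-0.0027 -0.0587  0.0463]
scene base [534.2  76.8] [102. 192.] 3.05
scene frame [535.5  76.3] [ 72. 143.] 19.76
side L 91 [-0.0005  0.0618  0.0433]
side R 48 [ 0.0007 -0.0574  0.0454]
side base [533.   76.6] [101. 192.] 3.31
side frame [532.6  77. ] [ 70. 146.] 19.7
wrist L 0 
wrist R 115 [-0.0065 -0.0672  0.0463]
wrist base [538.6  16.3] [100.  76.] 3.52
wrist frame [538.    6.3] [13. 34.] 82.0
[ 0.49333397 -0.27839631  0.2020296 ] [-3.13980876e+00  3.13585619e-03 -5.01991119e-04] [-0.92772513  0.19210472 -1.35400056] [-0.00108559  0.01379326  0.00373881]
```

View pics/side1.png

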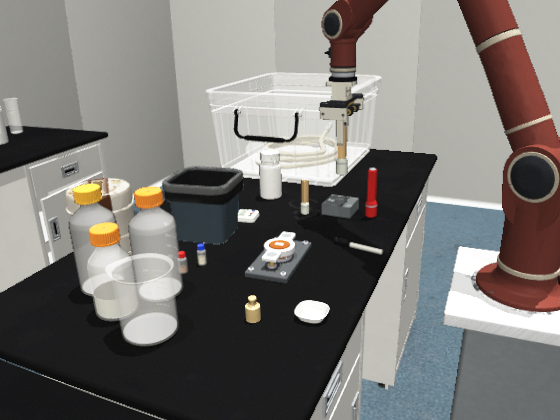

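The mallet hangs free in the gripper at about (343,160). The base centre is (0.534,0.077) with yaw 3.2°, and the ears measure R ≈ 46 mm and L ≈ 44 mm, which is within the stated range. That puts ear R at (0.537,0.025) and ear L at (0.531,0.129). I'll go above R first, since it's the higher one.

```bash
python3 -m handwheel '[[[0.0174,-0.05,0,0,0,0],[0.0174,-0.11,0,0,0,0],[0.0174,-0.132,0,0,0,0],[0.0174,-0.132,0,0,0,0],[0.0174,-0.132,0,0,0,0],[0.0174,-0.132,0,0,0,0],[0.0174,-0.132,0,0,0,0],[0.0174,-0.132,0,0,0,0],[0.0174,-0.132,0,0,0,0],[0.0174,-0.1,0,0,0,0],[0,-0.03,0,0,0,0],[0,0,0,0,0,0]]]' && python3 -m handwheel '[[[0,0,0.05,0,0,0],[0,0,0.08,0,0,0],[0,0,0.06,0,0,0],[0,0,0.03,0,0,0],[0,0,0,0,0,0],[0,0,0,0,0,0],[0,0,0,0,0,0]]]'
python3 - <<'E'
from h import *
d,T,st=snap("side"); cv2.imwrite("pics/s2.png",cv2.resize(d["img"][180:300,220:340],None,fx=5,fy=5,interpolation=cv2.INTER_CUBIC)[:,:,::-1])
P=cloud(d,T)
m=(abs(P[...,0]-st["ee_pos"][0])<.03)&(abs(P[...,1]-st["ee_pos"][1])<.03)&(P[...,2]>.056)&(P[...,2]<.1)
p=P[m];print("head",m.sum(),p.min(0).round(4),p.max(0).round(4)); print(st["ee_pos"],st["ft_force"])
E
```

```text
time: 5.05
ee_pos: [0.5376, 0.029, 0.2032]
orientation: [-3.139, 0.001, 0.006]
ft_force: [-0.6, 0.6, -3.4]
grip_width: 0.022
finger_force: 39.9
time: 5.63
ee_pos: [0.5388, 0.0238, 0.1496]
orientation: [3.141, -0.002, -0.002]
ft_force: [0.4, -0.0, -2.0]
grip_width: 0.0219
finger_force: 39.9
head 192 [0.5207 0.017  0.0647] [0.5529 0.0426 0.1   ]
[0.53876411 0.02382524 0.14957014] [ 0.35686052 -0.03022655 -2.01215537]
```

View pics/s2.png

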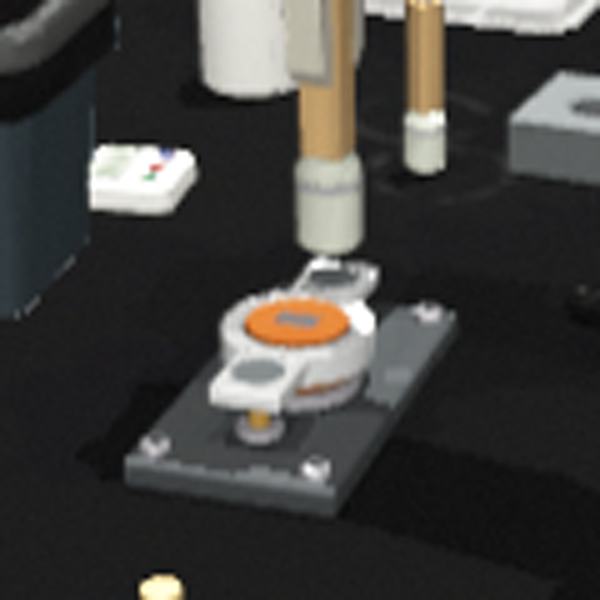

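The head (320,230 in the crop) hangs over the far ear's disc (340,275), clear of the specimen. I'll approach, then creep down.

```bash
python3 -m handwheel '[[[0,0,0.02,0,0,0],[0,0,0.012,0,0,0],[0,0,0.008,0,0,0],[0,0,0,0,0,0],[0,0,0,0,0,0]]]' | sed -n '1,4p'; for i in 1 2 3 4; do python3 -m handwheel '[[[0,0,0.0012,0,0,0],[0,0,0.0012,0,0,0],[0,0,0.0012,0,0,0],[0,0,0.0012,0,0,0],[0,0,0.0012,0,0,0]]]' | sed -n '1,4p'; done
```

```text
time: 6.1
ee_pos: [0.5379, 0.0245, 0.1385]
orientation: [-3.142, 0.0, -0.0]
ft_force: [1.3, -0.9, -2.1]
time: 6.52
ee_pos: [0.538, 0.0244, 0.1372]
orientation: [-3.142, -0.0, -0.001]
ft_force: [0.9, 0.1, -1.8]
time: 6.93
ee_pos: [0.538, 0.0245, 0.1356]
orientation: [-3.142, 0.0, -0.001]
ft_force: [0.1, -0.7, -2.4]
time: 7.35
ee_pos: [0.538, 0.0245, 0.1342]
orientation: [-3.141, -0.0, -0.001]
ft_force: [0.3, 0.8, -1.2]
time: 7.77
ee_pos: [0.5382, 0.0244, 0.1335]
orientation: [-3.142, -0.001, -0.001]
ft_force: [-1.8, -0.2, 5.6]
```

Contact came at TCP z ≈ 0.134, which puts the ear at about 45 mm. I'll push R down about 4 mm.

```bash
for i in 1 2 3 4; do python3 -m handwheel '[[[0,0,0.0012,0,0,0],[0,0,0.0012,0,0,0],[0,0,0.0012,0,0,0],[0,0,0.0012,0,0,0]]]' | sed -n '1,4p'; done
```

```text
time: 8.1
ee_pos: [0.5383, 0.0244, 0.1329]
orientation: [-3.142, -0.001, -0.001]
ft_force: [-2.2, -0.7, 8.4]
time: 8.43
ee_pos: [0.5383, 0.0243, 0.1319]
orientation: [-3.142, -0.001, -0.001]
ft_force: [-2.8, -1.7, 9.6]
time: 8.77
ee_pos: [0.5383, 0.0242, 0.1308]
orientation: [3.142, -0.001, -0.001]
ft_force: [-3.4, -0.6, 10.3]
time: 9.1
ee_pos: [0.5383, 0.0242, 0.1296]
orientation: [3.141, -0.001, -0.001]
ft_force: [-2.3, -0.1, 10.1]
```

```bash
python3 -m handwheel '[[[0,0,-0.03,0,0,0],[0,0,-0.06,0,0,0],[0,0,-0.06,0,0,0],[-0.006,-0.04,0,0,0,0],[-0.006,-0.1,0,0,0,0],[-0.006,-0.14,0,0,0,0],[-0.006,-0.1,0,0,0,0],[0,-0.04,0,0,0,0],[0,0,0,0,0,0],[0,0,0,0,0,0]]]' | sed -n '1,4p';  python3 -m handwheel '[[[0,0,0.04,0,0,0],[0,0,0.04,0,0,0],[0,0,0.015,0,0,0],[0,0,0.01,0,0,0],[0,0,0,0,0,0],[0,0,0,0,0,0]]]' | sed -n '1,4p'
```

```text
time: 9.93
ee_pos: [0.5316, 0.1291, 0.1646]
orientation: [3.14, 0.001, 0.0]
ft_force: [0.2, -0.5, -2.0]
time: 10.43
ee_pos: [0.5321, 0.129, 0.1389]
orientation: [3.141, 0.0, -0.001]
ft_force: [-0.0, -0.2, -1.5]
```

```bash
for i in 1 2 3 4 5; do python3 -m handwheel '[[[0,0,0.0012,0,0,0],[0,0,0.0012,0,0,0],[0,0,0.0012,0,0,0],[0,0,0.0012,0,0,0],[0,0,0.0012,0,0,0]]]' | sed -n '1,4p' | grep -v ori; done
```

```text
time: 10.85
ee_pos: [0.5321, 0.1295, 0.1378]
ft_force: [0.6, 0.5, -2.0]
time: 11.27
ee_pos: [0.532, 0.1295, 0.1361]
ft_force: [-0.5, -0.4, -2.0]
time: 11.68
ee_pos: [0.532, 0.1294, 0.1346]
ft_force: [-0.4, 0.6, -1.6]
time: 12.1
ee_pos: [0.532, 0.1294, 0.1331]
ft_force: [0.2, -0.3, -2.6]
time: 12.52
ee_pos: [0.5322, 0.1295, 0.1322]
ft_force: [-1.1, -0.2, 3.3]
```

Contact on L is at 0.1325, and R now sits at 0.1296. I'll lower L to about 0.1275.

```bash
for i in 1 2 3 4; do python3 -m handwheel '[[[0,0,0.0012,0,0,0],[0,0,0.0012,0,0,0],[0,0,0.0012,0,0,0],[0,0,0.0012,0,0,0]]]' | sed -n '1,4p'| grep -v ori; done
```

```text
time: 12.85
ee_pos: [0.5323, 0.1296, 0.1316]
ft_force: [-2.4, -0.3, 7.4]
time: 13.18
ee_pos: [0.5324, 0.1297, 0.1307]
ft_force: [-2.3, -0.2, 8.3]
time: 13.52
ee_pos: [0.5324, 0.1297, 0.1296]
ft_force: [-1.2, -0.5, 8.7]
time: 13.85
ee_pos: [0.5324, 0.1298, 0.1285]
ft_force: [-2.3, -0.4, 8.9]
```

```bash
python3 -m handwheel '[[[0,0,-0.03,0,0,0],[0,0,-0.06,0,0,0],[0,0,-0.06,0,0,0],[0.006,0.04,0,0,0,0],[0.006,0.1,0,0,0,0],[0.006,0.14,0,0,0,0],[0.006,0.1,0,0,0,0],[0,0.04,0,0,0,0],[0,0,0,0,0,0],[0,0,0,0,0,0]]]' | sed -n '1,4p';  python3 -m handwheel '[[[0,0,0.04,0,0,0],[0,0,0.04,0,0,0],[0,0,0.02,0,0,0],[0,0,0.015,0,0,0],[0,0,0.005,0,0,0],[0,0,0,0,0,0]]]' | sed -n '1,4p'; for i in 1 2 3 4; do python3 -m handwheel '[[[0,0,0.0012,0,0,0],[0,0,0.0012,0,0,0],[0,0,0.0012,0,0,0],[0,0,0.0012,0,0,0]]]' | sed -n '1,4p'| grep -v ori; done
```

```text
time: 14.68
ee_pos: [0.5376, 0.0246, 0.1637]
orientation: [-3.141, 0.001, -0.001]
ft_force: [0.3, 0.9, -2.2]
time: 15.18
ee_pos: [0.5377, 0.0249, 0.1337]
orientation: [-3.142, 0.001, 0.0]
ft_force: [0.4, 0.6, -2.2]
time: 15.52
ee_pos: [0.5382, 0.0244, 0.1334]
ft_force: [0.3, -0.6, -2.6]
time: 15.85
ee_pos: [0.538, 0.0244, 0.1319]
ft_force: [1.2, 0.8, -2.8]
time: 16.18
ee_pos: [0.5379, 0.0244, 0.1307]
ft_force: [0.3, -0.7, -3.0]
time: 16.52
ee_pos: [0.5381, 0.0244, 0.1302]
ft_force: [-1.9, 0.2, 5.8]
```

```bash
for i in 1 2 3 4 5; do python3 -m handwheel '[[[0,0,0.001,0,0,0],[0,0,0.001,0,0,0],[0,0,0.001,0,0,0],[0,0,0.001,0,0,0]]]' | sed -n '1,4p'| grep -v ori; done
```

```text
time: 16.85
ee_pos: [0.5383, 0.0244, 0.1297]
ft_force: [-2.0, 0.0, 8.3]
time: 17.18
ee_pos: [0.5383, 0.0243, 0.129]
ft_force: [-2.7, 0.4, 10.5]
time: 17.52
ee_pos: [0.5383, 0.0243, 0.1281]
ft_force: [-2.9, -0.7, 9.9]
time: 17.85
ee_pos: [0.5383, 0.0243, 0.1271]
ft_force: [-2.9, -0.9, 9.3]
time: 18.18
ee_pos: [0.5383, 0.0242, 0.1261]
ft_force: [-2.8, 0.2, 10.3]
```

```bash
for i in 1 2 3; do python3 -m handwheel '[[[0,0,0.0008,0,0,0],[0,0,0.0008,0,0,0]]]' | sed -n '1,4p'| grep -v ori; done
```

```text
time: 18.35
ee_pos: [0.5383, 0.0242, 0.1258]
ft_force: [-3.2, -0.7, 10.7]
time: 18.52
ee_pos: [0.5384, 0.0242, 0.1257]
ft_force: [-3.5, -0.8, 12.7]
time: 18.68
ee_pos: [0.5384, 0.0242, 0.1256]
ft_force: [-3.3, 0.1, 15.5]
```

The force is rising with no motion at TCP 0.1256, so R is on its stud. I'll hold briefly to confirm, then go to L.

```bash
python3 -m handwheel '[[[0,0,0,0,0,0],[0,0,0,0,0,0],[0,0,0,0,0,0]]]' | sed -n '1,4p'; python3 -m handwheel '[[[0,0,-0.03,0,0,0],[0,0,-0.07,0,0,0],[0,0,-0.07,0,0,0],[-0.006,-0.04,0,0,0,0],[-0.006,-0.1,0,0,0,0],[-0.006,-0.14,0,0,0,0],[-0.006,-0.1,0,0,0,0],[0,-0.04,0,0,0,0],[0,0,0,0,0,0],[0,0,0,0,0,0]]]' | sed -n '1,4p';  python3 -m handwheel '[[[0,0,0.04,0,0,0],[0,0,0.04,0,0,0],[0,0,0.02,0,0,0],[0,0,0.012,0,0,0],[0,0,0,0,0,0],[0,0,0,0,0,0]]]' | sed -n '1,4p'
```

```text
time: 18.93
ee_pos: [0.5384, 0.0242, 0.1256]
orientation: [3.141, -0.001, -0.001]
ft_force: [-3.5, -1.0, 13.4]
time: 19.77
ee_pos: [0.5315, 0.1291, 0.165]
orientation: [3.14, 0.001, 0.0]
ft_force: [0.2, -0.9, -1.7]
time: 20.27
ee_pos: [0.5321, 0.129, 0.1376]
orientation: [3.141, 0.0, -0.001]
ft_force: [0.0, -0.2, -1.9]
```

```bash
python3 -m handwheel '[[[0,0,0.002,0,0,0],[0,0,0.002,0,0,0],[0,0,0.002,0,0,0],[0,0,0.002,0,0,0],[0,0,0.002,0,0,0],[0,0,0.002,0,0,0],[0,0,0.002,0,0,0],[0,0,0.002,0,0,0],[0,0,0.002,0,0,0],[0,0,0.002,0,0,0],[0,0,0.002,0,0,0],[0,0,0.002,0,0,0]]]' | sed -n '1,4p'| grep -v ori; for i in 1 2 3 4 5; do python3 -m handwheel '[[[0,0,0.001,0,0,0],[0,0,0.001,0,0,0],[0,0,0.001,0,0,0],[0,0,0.001,0,0,0]]]' | sed -n '1,4p'| grep -v ori; done
```

```text
time: 21.27
ee_pos: [0.5321, 0.1294, 0.1318]
ft_force: [0.2, 0.4, -2.3]
time: 21.6
ee_pos: [0.532, 0.1294, 0.1308]
ft_force: [0.2, -0.1, -2.7]
time: 21.93
ee_pos: [0.532, 0.1295, 0.1298]
ft_force: [-0.3, -0.1, -1.9]
time: 22.27
ee_pos: [0.532, 0.1295, 0.1288]
ft_force: [0.2, -0.3, -2.4]
time: 22.6
ee_pos: [0.5322, 0.1295, 0.1283]
ft_force: [-0.7, -0.4, 1.9]
time: 22.93
ee_pos: [0.5323, 0.1296, 0.1278]
ft_force: [-2.5, 0.2, 7.5]
```

```bash
for i in 1 2 ; do python3 -m handwheel '[[[0,0,0.001,0,0,0],[0,0,0.001,0,0,0],[0,0,0.001,0,0,0]]]' | sed -n '1,4p'| grep -v ori; done; for i in 1 2 3; do python3 -m handwheel '[[[0,0,0.0008,0,0,0],[0,0,0.0008,0,0,0]]]' | sed -n '1,4p'| grep -v ori; done
```

```text
time: 23.18
ee_pos: [0.5323, 0.1296, 0.1273]
ft_force: [-2.2, 0.3, 8.3]
time: 23.43
ee_pos: [0.5323, 0.1297, 0.1266]
ft_force: [-2.4, -0.8, 8.3]
time: 23.6
ee_pos: [0.5323, 0.1297, 0.1262]
ft_force: [-2.6, -1.0, 7.6]
time: 23.77
ee_pos: [0.5324, 0.1297, 0.1258]
ft_force: [-3.1, -0.0, 8.2]
time: 23.93
ee_pos: [0.5324, 0.1297, 0.1256]
ft_force: [-1.7, -0.9, 10.1]
```

```bash
for i in 1 2 ; do python3 -m handwheel '[[[0,0,0.0008,0,0,0],[0,0,0.0008,0,0,0]]]' | sed -n '1,4p'| grep -v ori; done; python3 -m handwheel '[[[0,0,0,0,0,0],[0,0,0,0,0,0],[0,0,0,0,0,0]]]' | sed -n '1,4p'
```

```text
time: 24.1
ee_pos: [0.5324, 0.1297, 0.1255]
ft_force: [-2.6, -1.8, 12.4]
time: 24.27
ee_pos: [0.5324, 0.1298, 0.1255]
ft_force: [-3.3, -1.3, 14.5]
time: 24.52
ee_pos: [0.5324, 0.1297, 0.1255]
orientation: [-3.141, -0.001, -0.001]
ft_force: [-3.4, -0.7, 12.9]
```

Both ears are home: each held about 15 N without moving at TCP 0.1255. Now I'll take the mallet back above its rest.

```bash
python3 -m handwheel '[[[0,0,-0.03,0,0,0],[0,0,-0.09,0,0,0],[0,0,-0.1,0,0,0],[0,0,-0.09,0,0,0],[0,0,-0.04,0,0,0],[0,0,0,0,0,0]]]' | sed -n '1,4p'; python3 -m handwheel '[[[-0.0125,0.06,0,0,0,0],[-0.0125,0.13,0,0,0,0],[-0.0125,0.15,0,0,0,0],[-0.0125,0.152,0,0,0,0],[-0.0125,0.152,0,0,0,0],[-0.0125,0.152,0,0,0,0],[-0.0125,0.152,0,0,0,0],[-0.0125,0.152,0,0,0,0],[-0.0125,0.152,0,0,0,0],[-0.0125,0.152,0,0,0,0],[-0.0125,0.13,0,0,0,0],[-0.0125,0.1,0,0,0,0]]]' | sed -n '1,4p'; python3 -m handwheel '[[[0,0,0,0,0,0],[0,0,0,0,0,0],[0,0,0,0,0,0],[0,0,0,0,0,0]]]' | sed -n '1,4p'
python3 - <<'E'
from h import *
for n in("side","scene"):
    d,T,st=snap(n); P=cloud(d,T)
    B=np.array([.534,.077]);a=np.radians(3.2);X=np.array([np.cos(a),np.sin(a)]);Y=np.array([-X[1],X[0]])
    q=np.stack([(P[...,:2]-B)@X,(P[...,:2]-B)@Y,P[...,2]],-1)
    for nm,s in(("L",1),("R",-1)):
        m=(abs(q[...,0])<.015)&(abs(s*q[...,1]-.058)<.012)&(q[...,2]>.03)&(q[...,2]<.06)
        print(n,nm,m.sum(),np.nanmedian(q[m],0).round(4))
    # head: white part of mallet, above rest
    m=(abs(P[...,0]-.495)<.04)&(abs(P[...,1]+.28)<.04)
    for lo,hi in((.118,.155),(.17,.19),(.026,.037)):
        p=P[m&(P[...,2]>lo)&(P[...,2]<hi)]; print(lo,len(p),np.percentile(p,[2,98],axis=0).round(4).tolist())
d,T,st=snap("wrist","w3.png"); P=cloud(d,T); print(st["ee_pos"],st["orientation"],st["ft_force"])
m=((P[...,2]>.027)&(P[...,2]<.038)&(abs(P[...,0]-.495)<.07)&(abs(P[...,1]+.28)<.07))
r=cv2.minAreaRect((P[m][:,:2]*1000).astype(np.float32)); print("rest",m.sum(),np.round(r[0],1),np.round(r[1]),r[2])
E
```

```text
time: 25.02
ee_pos: [0.5336, 0.1298, 0.2129]
orientation: [-3.14, -0.005, -0.001]
ft_force: [0.8, 0.1, -2.0]
time: 26.02
ee_pos: [0.4922, -0.2826, 0.2086]
orientation: [3.141, 0.003, -0.004]
ft_force: [0.2, 0.1, -2.2]
time: 26.35
ee_pos: [0.4945, -0.2767, 0.2098]
orientation: [-3.139, 0.001, 0.002]
ft_force: [0.2, 0.1, -2.3]
side L 95 [-0.0006  0.0622  0.0367]
side R 49 [ 0.0004 -0.0574  0.0376]
0.118 115 [[0.4772, -0.277, 0.1255], [0.5037, -0.2566, 0.1541]]
0.17 61 [[0.4805, -0.2802, 0.1703], [0.5022, -0.2613, 0.1891]]
0.026 253 [[0.4565, -0.3181, 0.0266], [0.5336, -0.2408, 0.0336]]
scene L 78 [-0.0013  0.0604  0.038 ]
scene R 54 [-0.0014 -0.0582  0.0384]
0.118 81 [[0.4784, -0.2773, 0.1261], [0.5049, -0.2576, 0.1536]]
0.17 54 [[0.4843, -0.2837, 0.1706], [0.5058, -0.2611, 0.1892]]
0.026 263 [[0.4557, -0.3188, 0.0277], [0.533, -0.2412, 0.0363]]
[ 0.49477542 -0.27705712  0.21040129] [-3.14027458e+00  4.30570014e-04  2.55878185e-03] [ 0.46355807  1.05619362 -1.88068599]
rest 4046 [ 495.1 -280.3] [85. 86.] 88.28612518310547
```

View pics/w3.png

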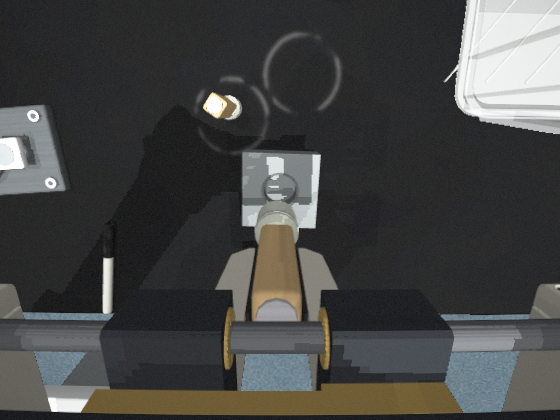

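The side and scene depth show both ears at about 37–38 mm. In the wrist view the mallet head is at (277,215), in line with the socket at (281,187). I'll shift -3 mm in y to the pick-up spot and go down to just above the socket.

```bash
python3 -m handwheel '[[[0,0.01,0.04,0,0,0],[0,0,0.08,0,0,0],[0,0,0.08,0,0,0],[0,0,0.08,0,0,0],[0,0,0.04,0,0,0],[0,0,0.018,0,0,0],[0,0,0,0,0,0],[0,0,0,0,0,0],[0,0,0,0,0,0]]]' | sed -n '1,4p'
python3 - <<'E'
from h import *
d,T,st=snap("wrist"); print(st["ee_pos"])
cv2.imwrite("pics/w4.png",cv2.resize(d["img"][120:280,200:360],None,fx=3.7,fy=3.7,interpolation=cv2.INTER_CUBIC)[:,:,::-1])
E
```

```text
time: 27.25
ee_pos: [0.4952, -0.282, 0.1275]
orientation: [3.14, -0.002, -0.001]
ft_force: [-0.2, -0.3, -1.7]
[ 0.49519187 -0.28203799  0.12745058]
```

View pics/w4.png

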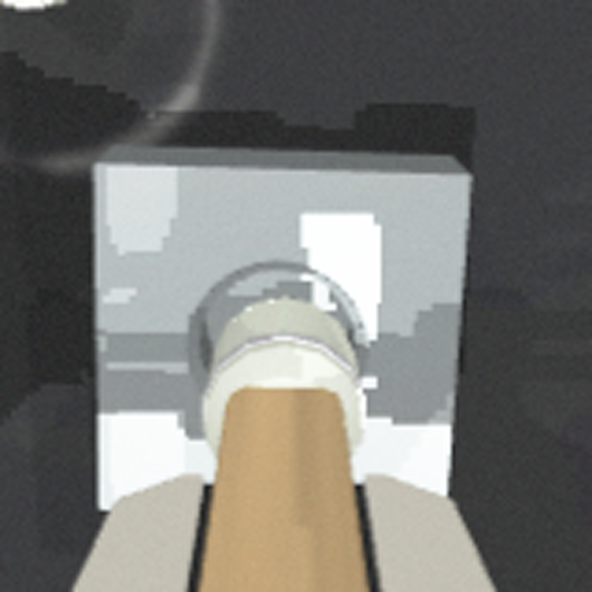

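The head (284 in the crop) is about 1 mm right of the socket centre (280), so I'll shift +1.5 mm in y and insert in checked steps.

```bash
python3 -m handwheel '[[[0,-0.006,0.01,0,0,0],[0,0,0.01,0,0,0],[0,0,0.01,0,0,0],[0,0,0,0,0,0]]]' | sed -n '1,4p'; for i in 1 2; do python3 -m handwheel '[[[0,0,0.008,0,0,0],[0,0,0.008,0,0,0],[0,0,0.008,0,0,0],[0,0,0,0,0,0]]]' | sed -n '1,4p'; done
```

```text
time: 27.63
ee_pos: [0.494, -0.2797, 0.1183]
orientation: [-3.141, 0.001, -0.0]
ft_force: [0.1, 0.6, -2.0]
time: 27.97
ee_pos: [0.494, -0.2799, 0.1123]
orientation: [-3.141, 0.001, -0.001]
ft_force: [0.1, 0.2, -2.8]
time: 28.3
ee_pos: [0.494, -0.2798, 0.1063]
orientation: [-3.141, 0.001, -0.001]
ft_force: [-0.2, 0.1, -2.0]
```

Free of the rim at 0.106 and going in cleanly; 11 mm remain to the floor.

```bash
python3 -m handwheel '[[[0,0,0.01,0,0,0],[0,0,0.01,0,0,0],[0,0,0.01,0,0,0],[0,0,0.006,0,0,0],[0,0,0,0,0,0]]]' | sed -n '1,4p'; for i in 1 2 3; do python3 -m handwheel '[[[0,0,0.002,0,0,0],[0,0,0.002,0,0,0]]]' | sed -n '1,4p'; done
```

```text
time: 28.72
ee_pos: [0.494, -0.2798, 0.0973]
orientation: [-3.141, 0.001, -0.001]
ft_force: [-0.2, -0.0, -3.2]
time: 28.88
ee_pos: [0.4944, -0.2801, 0.0968]
orientation: [3.142, -0.0, -0.001]
ft_force: [0.2, -0.1, -1.9]
time: 29.05
ee_pos: [0.4944, -0.28, 0.0959]
orientation: [3.142, -0.0, -0.001]
ft_force: [0.5, -0.2, -1.7]
time: 29.22
ee_pos: [0.4943, -0.2801, 0.0948]
orientation: [-3.142, -0.0, -0.001]
ft_force: [-1.1, -0.3, -1.7]
```

```bash
for i in 1 2; do python3 -m handwheel '[[[0,0,0.002,0,0,0],[0,0,0.002,0,0,0]]]' | sed -n '1,4p'; done
```

```text
time: 29.38
ee_pos: [0.4944, -0.2801, 0.0947]
orientation: [-3.142, -0.0, -0.001]
ft_force: [-1.9, 0.5, 6.2]
time: 29.55
ee_pos: [0.4945, -0.2801, 0.0946]
orientation: [3.142, -0.001, -0.001]
ft_force: [-3.6, 1.1, 12.3]
```

It's on the floor at 0.0947, the same height as at pick-up. I'll ease off, release and rise.

```bash
python3 -m handwheel '[[[0,0,-0.006,0,0,0],[0,0,0,0,0,0]]]' | sed -n '1,4p';  python3 -m handwheel '[[[0,0,0,0,0,0],[0,0,0,0,0,0],[0,0,0,0,0,0],[0,0,0,0,0,0],[0,0,0,0,0,0],[0,0,0,0,0,0]]]' 50; python3 -m handwheel '[[[0,0,-0.02,0,0,0],[0,0,-0.06,0,0,0],[0,0,-0.08,0,0,0],[0,0,-0.1,0,0,0],[0,0,-0.1,0,0,0],[0,0,-0.1,0,0,0],[0,0,-0.1,0,0,0],[0,0,-0.08,0,0,0],[0,0,-0.04,0,0,0],[0,0,0,0,0,0],[0,0,0,0,0,0],[0,0,0,0,0,0]]]'
python3 - <<'E'
from h import *
for n in("side","wrist"):
    d,T,st=snap(n,n+"5.png"); P=cloud(d,T)
    m=(abs(P[...,0]-.495)<.05)&(abs(P[...,1]+.28)<.05)
    p=P[m&(P[...,2]>.135)&(P[...,2]<.155)]; print(n,"top",len(p),p.mean(0).round(4),p[:,2].max().round(4))
    for nm,c in(("L",(.531,.135)),("R",(.537,.019))):
        q=P[(abs(P[...,0]-c[0])<.012)&(abs(P[...,1]-c[1])<.012)&(P[...,2]>.03)&(P[...,2]<.06)]; print(nm,len(q),np.median(q[:,2]).round(4) if len(q) else"")
cv2.imwrite("pics/fin.png",cv2.resize(cv2.imread("pics/side5.png")[140:300,220:420],(750,600),interpolation=cv2.INTER_CUBIC))
E
```

```text
time: 29.72
ee_pos: [0.4947, -0.2802, 0.0947]
orientation: [3.141, -0.001, -0.001]
ft_force: [-0.9, 0.0, 3.0]
time: 30.22
ee_pos: [0.4943, -0.28, 0.0942]
orientation: [-3.142, 0.0, -0.0]
ft_force: [-0.8, 0.1, 1.0]
grip_width: 0.0494
finger_force: 0.0
time: 31.22
ee_pos: [0.4934, -0.2795, 0.2627]
orientation: [-3.14, 0.003, -0.0]
ft_force: [-0.1, 0.4, 0.3]
grip_width: 0.0501
finger_force: 0.0
side top 46 [ 0.4913 -0.275   0.1429] 0.1485
L 74 0.0369
R 39 0.0378
wrist top 554 [ 0.4966 -0.28    0.1466] 0.1506
L 0 
R 370 0.0391
```

View pics/fin.png

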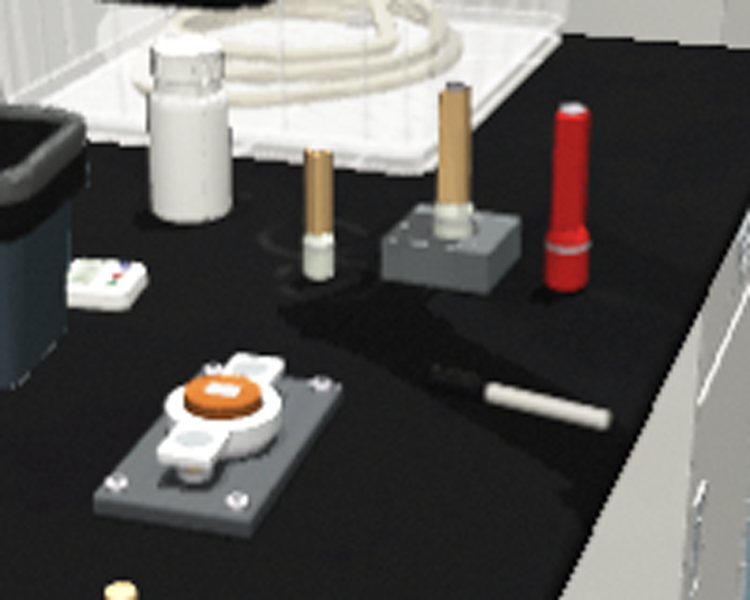

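The mallet stands upright in its rest at (455,160 in the crop), the frame sits level and low at (225,415), and the bystanders are undisturbed. Handing in.

```bash
python3 -c "
from station import robot
print(robot.close_job())"
```

```text
the job is handed in; nothing more can be done
None
```

I handed the job in after about 31 s of robot time, with no verdict returned: both ears stopped hard on their studs at about 15–17 N, and the mallet stands face down in its rest.

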